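# Shut the nib drawers and the ink box

## Task

Shut up the calligrapher's desk for the day, pushing with the fingertips only: push both drawers of the nib chest fully home and push the ink box's lid all the way down until it lies shut. Do not pick up, knock over or shove aside anything; the ink jars, the inkwell and the other things on the desk stay where they stand.

Things in the scene. Friction and masses are not known exactly. Their poses are not given: they have to be found in the camera images.
- chest: the nib chest, a brown wooden carcass 150 deep x 220 wide x 85 mm tall with a leather top, fixed to the table. Origin at table height under the middle of the carcass's front; its x points into the chest (the way the drawers are pushed shut), y to its left as seen by the robot, z up. Two drawers side by side, centred 54 mm to the left (+y) and to the right (-y)
- drawer_left (a joint): opening of the chest's left (+y) drawer in m: 0 = fully shut, grows as it comes out to 0.09 at the stop; it starts 0.035 to 0.07 open. Slides with about 1 N of friction and stays where it is left; shut, it meets a hard stop
- drawer_left_face (a point): point on the outer face of the left drawer's light-wood front (102 wide, 73 mm tall, from 6 to 79 mm above the table, 10 mm thick, 10 mm proud of the carcass when shut), mid-width, 55 mm above the table; moves with the drawer, axes as the chest. A brass knob 16 mm across, 14 mm proud, sits mid-width, its centre 26 mm above the table
- drawer_right (a joint): opening of the chest's right (-y) drawer in m: 0 = fully shut, grows as it comes out to 0.09 at the stop; it starts 0.035 to 0.07 open. Slides with about 1 N of friction and stays where it is left; shut, it meets a hard stop
- drawer_right_face (a point): point on the outer face of the right drawer's light-wood front (102 wide, 73 mm tall, from 6 to 79 mm above the table, 10 mm thick, 10 mm proud of the carcass when shut), mid-width, 55 mm above the table; moves with the drawer, axes as the chest. A brass knob 16 mm across, 14 mm proud, sits mid-width, its centre 26 mm above the table
- inkbox: the ink box, an open wooden box 140 (x) x 160 (y) x 65 mm tall with 6 mm walls, fixed to the table. Origin at table height; the box reaches 85 mm to its -x (towards the robot) and 55 mm to its +x. Two ink jars stand in it
- lid (a joint): angle of the ink box's lid in rad: 0 = shut on the rim, 1.57 = upright, stop at 1.75; starts 0.8 to 1.5. The hinge runs along the box's y on its far (+x) rim, so the lid closes towards the robot; it is stiff (about 1 to 2 N at the free edge moves it) and stays where it is left
- lid_hinge (a point): middle of the lid's hinge axis, at the top of the box's far wall, 65 mm above the table; fixed, axes as the ink box
- lid_edge (a point): middle of the lid's free edge, on its outer (leather) face. The lid is 145 mm from hinge to edge, 164 mm wide, 8 mm thick; its underside passes through the hinge axis. x of this frame points from the edge to the hinge, z out of the outer face
- inkwell: small turned light-wood inkwell, 52 mm across, 40 mm tall, standing between and in front of the chest and the ink box; origin at the centre of its underside. To be left alone
- sprayer: clear spray bottle with a blue cap, 40 mm across, 120 mm tall, at the back; origin at the centre of its underside. To be left alone
- pen_cup: terracotta cup of reed pens, 76 mm across, cup 90 mm and pens about 220 mm tall, at the right; origin at the centre of its underside. To be left alone
- seal: brass seal stamp, 32 mm across, 62 mm tall, at the left; origin at the centre of its underside. To be left alone
- water_bowl: blue bowl, 90 mm across, 35 mm tall, at the left; origin at the centre of its underside. To be left alone
- ruler: wooden ruler lying flat and pointing away from the robot, 180 x 30 x 6 mm, at the right; origin at the centre of its underside. To be left alone
- jar_black: black ink jar with aluminium cap, 44 mm across, 46 mm tall, standing in the ink box; origin at the centre of its underside. To be left alone
- jar_amber: amber ink jar with black cap, 44 mm across, 46 mm tall, standing in the ink box; origin at the centre of its underside. To be left alone

How it is judged:
By the outcome, as a careful person would: the job done as asked, in the order asked, and still so for the second after the job is handed in, with the robot touching nothing.
It also fails if it takes over 64 s, if anything falls off the work surface, if the arm or the gripper's body presses on something with over 40 N, if the wrist force passes 120 N, or if a joint passes its speed limit or range.

## Robot

A 6-joint arm with a two-finger parallel gripper is mounted at the origin on the work surface. World frame = base frame: x ahead of the robot, y to its left, z up, the work surface at z = 0. Lengths are in m, angles in rad, forces in N, time in s.
With the tool pointing down it reaches from about 0.225 to 0.875 m from the base axis. Payload 3.4 kg.
Tool frame: the origin (TCP) lies midway between the tips of the shut fingers; the grasp point (between the pads) lies 19 mm behind it; z points along the fingers, y is the line along which they close (so a half turn about z gives the same grasp; the last joint's range is limited). The gripper opens to 85 mm and grips with 20 to 120 N. Pads are 22 mm wide; open, the fingers measure 114 mm over their backs; the gripper's body (76 mm by 85 mm) begins 54 mm behind the grasp point. The pads swing forward as they close: fully open they stand 13 mm farther back than shut.
Start: joints at [-1.36, 0.276, 1.505, -0, 1.361, -0.121], TCP at [0.187, -0.544, 0.231] pointing down, gripper open.
Joint ranges: [-2.89, 2.89], [-0.75, 2.08], [0.22, 2.7], [-1.18, 4.32], [0.11, 2.71], [-2.7, 2.7]. Speed limits (rad/s): [2.57, 2.57, 3.14, 3.14, 3.14, 3.14].

## Interface

Orientations are given as a unit quaternion [x, y, z, w].
In Python, from plant import manip gives the robot as it stands.
- The arm moves only by the tool drive_tool, never from a script. Its argument "rows" is a list of rows, each a list of 6 numbers: the shift along the tool's x, y, z in units of 0.5 m (1.0 is 0.5 m), then the turn, a rotation vector about the tool's x, y, z in units of 2 pi rad (1.0 is 2 pi rad). In form: [[dx, dy, dz, rx, ry, rz], ...]. A call has 1 to 8 rows; each row shifts and turns the commanded pose from where the row before left it, along the tool's axes as they then stand; what a row does not reach is not made up. A row lasts 1/8 s, in which the tool goes at most 62.5 mm and 10.7 degrees, less where a joint would pass 70% of its speed; a pose out of reach is approached as far as the arm can. A call with a number of a shift or a turn outside -1 to 1 is refused whole. A call with a gripper value outside its range is refused whole. "hand" is the closure in counts, from 0 (fully open) to 255 (shut), set as the call begins (left out, the last holds). The fingers move at their own pace and stop on an object; "squeeze" is the grip in N (left out, the last holds). Time passes only in rows, so rows that do not move let the fingers close. It gives the time, the measured TCP pose, the force, the opening and the grip force at its end, in the units of the state.
- manip.observe(): the state, without advancing time (a new reading comes with each control period).
- manip.camera(name): name is "scene" or "top" or "wrist"; returns the picture (400x640x3 uint8, red, green, blue); there is no depth.
- manip.camera_model(name): a dict with "mtx" (3x3 intrinsics, pixels), "xyz" and "rotation" of the camera in the world; the wrist camera has in their place "T_tool_cam" (4x4, takes a point from camera to tool coordinates, whose origin is the TCP and whose axes are the flange's). Camera axes: x right, y up, looking along -z (the intrinsics and any distortion apply to the point x, -y, -z); pixel columns grow to the right and rows downward; lengths in m; the calibration is good to about 2 mm. A picture is of the moment at which its call begins: read the wrist's pose just before it. camera_model takes no time and is no camera call.
- manip.hand_in(): hands the job in; it is judged then, once.
Trained networks look in the newest picture that a camera, given by its name, has taken for a name from the list of things; names that differ only in an ending like _2 or _b are one class to them, and where a whole thing is asked for, a point or a joint stands for the part that bears it (a point fixed in the world has none). Each returns a list of dicts, best first, with "score" (0 to 1); they miss things now and then, are a little off and sometimes report something else, mostly with a low value. They report only what shows in the picture. A call takes as long as a camera call.
- manip.outline_of(query, camera): "pixels" (400x640 bool, what is visible of it) and "centre" ([column, row] in pixels, amid what is visible of it).
- manip.tip_of(query, camera): "centre" ([column, row] in pixels: a listed point, or the origin of a listed thing).
The state is a dict: "clock": time; "joint_pos": joint angles; "joint_vel": joint speeds; "tau": joint torques, N m; "eef_pos": TCP position; "orientation": TCP orientation; "wrist_force": force on the tool from outside, world axes, zero at the start; "ft_torque": the same for the moment, N m; "grip_width": finger opening in m; "grip_force": force on a finger pad.
Only numpy, scipy, OpenCV 4.12 (cv2) and the standard library are available. Lean on these libraries where they do the work, as an engineer would, in place of code of your own. Each camera call takes 0.05 s, during which the arm holds its last target. There are 200 camera calls.

## Working session

There is one attempt and no reset: what is moved stays moved. The work goes in short steps, Python scripts to look and compute and a tool call to move; the robot and the scene stay as the last step left them, time stands still between calls to the robot, and variables do not carry over. Pictures are saved under pics/ and viewed, at most 10 in all, crops included, and the job is handed in when it is done.

Besides the shell and the picture viewer there is one more tool, called after "Call:" in YAML: its name, and indented under it one key for each argument. drive_tool: Moves the arm, as the interface text tells. Its arguments: {"type":"object","properties":{"rows":{"type":"array"},"hand":{"type":"number"},"squeeze":{"type":"number"}},"required":["rows"]}

```bash
mkdir -p pics
cat > h.py <<'E'
from plant import manip
import numpy as np, cv2
def save(n,f): cv2.imwrite(f,manip.camera(n)[:,:,::-1])
def ray(n,px):
    m=manip.camera_model(n);K=np.array(m["mtx"])
    d=np.linalg.solve(K,[px[0],px[1],1]); d=np.array(m["rotation"]).reshape(3,3)@[d[0],-d[1],-d[2]]
    return np.array(m["xyz"]),d
def atz(n,px,z):
    o,d=ray(n,px); return o+d*(z-o[2])/d[2]
def tri(a,b):
    A=np.zeros((3,3));v=np.zeros(3)
    for o,d in (a,b):
        d=d/np.linalg.norm(d);P=np.eye(3)-np.outer(d,d);A+=P;v+=P@o
    return np.linalg.solve(A,v)
E
python3 - <<'E'
from h import *
np.set_printoptions(precision=3,suppress=True)
save("scene","pics/s.png");save("top","pics/t.png")
print(manip.camera_model("top").keys(),manip.camera_model("scene"))
Z=dict(drawer_left_face=.055,drawer_right_face=.055,lid_hinge=.065,chest=0,inkbox=0,inkwell=0,seal=0,water_bowl=0,ruler=0,pen_cup=0,sprayer=0)
for q in list(Z)+["lid_edge"]:
    r={}
    for c in("scene","top"):
        l=manip.tip_of(q,c)
        if l: r[c]=l[0]; print(q,c,round(l[0]["score"],2),np.array(l[0]["centre"]),atz(c,l[0]["centre"],Z.get(q,.15)))
    if len(r)==2: print("  tri",tri(*[ray(c,r[c]["centre"]) for c in r]))
E
```

```text
dict_keys(['mtx', 'xyz', 'rotation']) {'mtx': array([[402.79 ,   0.   , 315.359],
       [  0.   , 402.79 , 204.095],
       [  0.   ,   0.   ,   1.   ]]), 'xyz': array([1.377, 0.099, 1.011]), 'rotation': array([0.23 , 0.257, 0.691, 0.636])}Traceback (most recent call last):
  File "<stdin>", line 10, in <module>
  File "h.py", line 9, in atz
    o,d=ray(n,px); return o+d*(z-o[2])/d[2]
        ~~~^^^^^^
  File "h.py", line 6, in ray
    d=np.linalg.solve(K,[px[0],px[1],1]); d=np.array(m["rotation"]).reshape(3,3)@[d[0],-d[1],-d[2]]
                                            ~~~~~~~~~~~~~~~~~~~~~~~~~~~~~~~^^^^^
ValueError: cannot reshape array of size 4 into shape (3,3)
```

```bash
sed -i 's/np.array(m\["rotation"\]).reshape(3,3)@/R.from_quat(m["rotation"]).as_matrix()@/; 2a from scipy.spatial.transform import Rotation as R' h.py
python3 - <<'E'
from h import *
np.set_printoptions(precision=3,suppress=True)
save("scene","pics/s.png");save("top","pics/t.png")
Z=dict(drawer_left_face=.055,drawer_right_face=.055,lid_hinge=.065,chest=0,inkbox=0,inkwell=0,seal=0,water_bowl=0,ruler=0,pen_cup=0,sprayer=0)
for q in list(Z)+["lid_edge"]:
    r={}
    for c in("scene","top"):
        l=manip.tip_of(q,c)
        if l: r[c]=l[0]; print(q,c,round(l[0]["score"],2),np.array(l[0]["centre"]),atz(c,l[0]["centre"],Z.get(q,.15)))
    if len(r)==2: print("  tri",tri(*[ray(c,r[c]["centre"]) for c in r]))
print(manip.observe())
E
```

```text
drawer_left_face scene 0.56 [278.3 180.1] [ 0.475 -0.11   0.055]
drawer_left_face top 0.64 [370.9 252.7] [ 0.474 -0.12   0.055]
  tri [ 0.473 -0.115  0.053]
drawer_right_face scene 0.72 [241.7 185. ] [ 0.506 -0.226  0.055]
drawer_right_face top 0.85 [413.7 237.2] [ 0.512 -0.221  0.055]
  tri [ 0.512 -0.222  0.062]
lid_hinge scene 0.68 [373.3 213.9] [0.602 0.198 0.065]
lid_hinge top 0.92 [241.  189.3] [0.618 0.192 0.065]
  tri [0.615 0.193 0.081]
chest scene 0.9 [261.2 205.7] [ 0.542 -0.162  0.   ]
chest top 0.91 [381.1 221.9] [ 0.553 -0.151  0.   ]
  tri [ 0.553 -0.154  0.013]
inkbox scene 0.6 [368.2 213.1] [0.546 0.189 0.   ]
inkbox top 0.8 [244. 220.] [0.551 0.191 0.   ]
  tri [0.551 0.189 0.005]
inkwell scene 0.47 [316.1 168.6] [0.356 0.004 0.   ]
inkwell top 0.57 [314.7 296.4] [0.367 0.011 0.   ]
  tri [0.368 0.008 0.012]
seal scene 0.66 [418.8 194.9] [0.455 0.357 0.   ]
seal top 0.73 [174.2 260.6] [0.448 0.358 0.   ]
  tri [ 0.448  0.359 -0.007]
water_bowl scene 0.85 [447.1 230.1] [0.596 0.433 0.   ]
water_bowl top 0.72 [149.8 199.2] [0.599 0.427 0.   ]
  tri [0.599 0.429 0.003]
[... 306 characters left out ...]
 [0.794 0.017 0.   ]
sprayer top 0.53 [318.4 128.4] [0.79 0.01 0.  ]
  tri [ 0.792  0.013 -0.005]
lid_edge scene 0.95 [371.8 171.3] [0.506 0.186 0.15 ]
lid_edge top 0.83 [235.2 210.4] [0.556 0.191 0.15 ]
  tri [0.55  0.183 0.194]
{'clock': 1.45, 'joint_pos': array([-1.36 ,  0.276,  1.505, -0.   ,  1.361, -0.121]), 'joint_vel': array([ 0.001,  0.   ,  0.001, -0.001,  0.002,  0.001]), 'tau': array([  0.   , -41.665, -24.61 ,  -0.   ,   0.   ,   0.   ]), 'eef_pos': array([ 0.187, -0.544,  0.231]), 'orientation': array([ 0.986,  0.165, -0.   ,  0.   ]), 'wrist_force': array([-0.421, -0.844, -0.093]), 'ft_torque': array([0.063, 0.041, 0.019]), 'grip_force': 0.0, 'grip_width': 0.08531378124846159}
```

View pics/s.png

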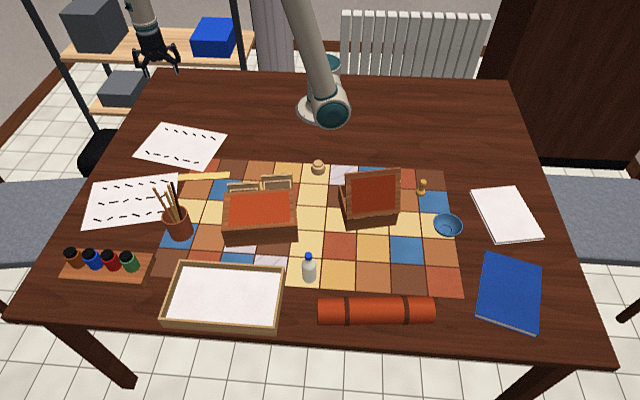

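View pics/t.png

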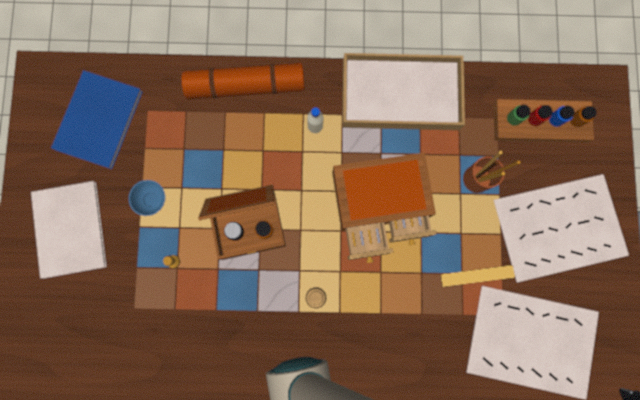

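Scene view (robot at the back): open drawers at about (242,185) and (277,180), with the raised lid at about (372,190). Top view: the chest is yawed about +0.19 rad, its front edge running (343,230)–(434,212). The drawer faces are near (369,255) and (413,238), the box front edge runs (220,257)–(284,247), and the inkwell is at (315,297). I'll shut the fingers and move to just in front of the left drawer.

Call:
drive_tool:
  rows:
    - [0,0,0,0,0,0.022]
    - [0.075,-0.09,0,0,0,0]
    - [0.075,-0.09,0,0,0,0]
    - [0.075,-0.09,0,0,0,0]
    - [0.075,-0.09,0,0,0,0]
    - [0.075,-0.09,0,0,0,0]
    - [0.075,-0.09,0,0,0,0]
    - [0.075,-0.09,0,0,0,0]
  hand: 255

```text
clock: 2.45
eef_pos: [0.3851, -0.1825, 0.2316]
orientation: [0.995, 0.096, 0.001, 0.0]
wrist_force: [0.4, -0.4, 0.1]
grip_width: 0.0003
grip_force: 0.0
```

Run:
```python
from h import *
np.set_printoptions(precision=4,suppress=True)
s=manip.observe(); save("wrist","pics/w1.png"); m=manip.camera_model("wrist")
T=np.eye(4);T[:3,:3]=R.from_quat(s["orientation"]).as_matrix();T[:3,3]=s["eef_pos"];T=T@m["T_tool_cam"]
for q,z in dict(drawer_left_face=.055,drawer_right_face=.055,chest=0,inkwell=0).items():
    for l in manip.tip_of(q,"wrist")[:1]:
        p=l["centre"];d=np.linalg.solve(m["mtx"],[p[0],p[1],1]);d=T[:3,:3]@[d[0],-d[1],-d[2]];o=T[:3,3]
        print(q,l["score"],np.array(p),o+d*(z-o[2])/d[2])
print(s["eef_pos"])
# yaw from leather areas in top picture
manip.camera("top")
for q in("chest","inkbox"):
    l=manip.outline_of(q,"top")[0]["pixels"].astype(np.uint8)
    c=max(cv2.findContours(l,0,2)[0],key=cv2.contourArea); print(q,cv2.minAreaRect(c))
im=cv2.imread("pics/t.png").astype(int); b,g,r=im[:,:,0],im[:,:,1],im[:,:,2]
M=((r>170)&(g<90)&(b<50)).astype(np.uint8); M[:150]=0
c=max(cv2.findContours(M,0,2)[0],key=cv2.contourArea); print("leather",cv2.minAreaRect(c))
```

```text
drawer_left_face 0.87 [279.9  86.7] [ 0.467  -0.1198  0.055 ]
drawer_right_face 0.96 [389.8  63.7] [ 0.5079 -0.2208  0.055 ]
chest 0.59 [334.7  19.8] [ 0.5464 -0.1602  0.    ]
[ 0.3851 -0.1825  0.2316]
chest ((385.8243408203125, 208.44595336914062), (102.42057037353516, 97.15980529785156), 80.53767395019531)
inkbox ((240.50930786132812, 223.41909790039062), (64.79029846191406, 79.41703796386719), 78.11134338378906)
leather ((356.0, 217.0), (0.0, 0.0), 0.0)
```

View pics/w1.png

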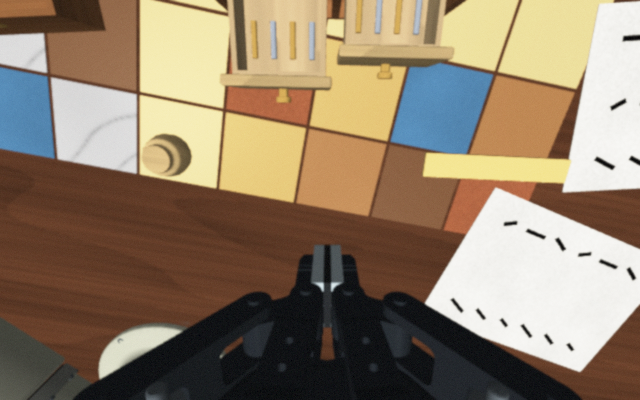

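The drawer fronts lie level at rows 80 and 52 (left mid (280,85), right mid (390,60)), so the tool yaw matches the chest. I'll descend in front of the left drawer.

Call:
drive_tool:
  rows:
    - [0.05,-0.048,0,0,0,0]
    - [0.05,-0.048,0,0,0,0]
    - [0,0,0.09,0,0,0]
    - [0,0,0.09,0,0,0]
    - [0,0,0.09,0,0,0]
    - [0,0,0.09,0,0,0]
    - [0,0,0,0,0,0]

```text
clock: 3.72
eef_pos: [0.4212, -0.1274, 0.0489]
orientation: [0.995, 0.095, -0.003, -0.002]
wrist_force: [0.8, 0.3, 1.1]
grip_width: -0.0001
grip_force: 0.0
```

Call:
drive_tool:
  rows:
    - [0.025,0,0,0,0,0]
    - [0.025,0,0,0,0,0]
    - [0.025,0,0,0,0,0]
    - [0.025,0,0,0,0,0]
    - [0.025,0,0,0,0,0]
    - [0.025,0,0,0,0,0]
    - [0.02,0,0,0,0,0]
    - [0,0,0,0,0,0]

```text
clock: 4.72
eef_pos: [0.5088, -0.1108, 0.0512]
orientation: [0.995, 0.097, 0.001, 0.0]
wrist_force: [-0.2, -0.9, 0.4]
grip_width: 0.0003
grip_force: 0.0
```

Call:
drive_tool:
  rows:
    - [0.008,0,0,0,0,0]
    - [0,0,0,0,0,0]

```text
clock: 4.97
eef_pos: [0.5114, -0.1101, 0.0512]
orientation: [0.995, 0.097, -0.0, -0.0]
wrist_force: [0.2, -0.3, -0.5]
grip_width: 0.0002
grip_force: 0.0
```

Call:
drive_tool:
  rows:
    - [0.006,0,0,0,0,0]
    - [0.006,0,0,0,0,0]
    - [0,0,0,0,0,0]

```text
clock: 5.35
eef_pos: [0.5176, -0.1091, 0.0513]
orientation: [0.995, 0.097, 0.0, 0.0]
wrist_force: [-1.3, -0.0, -0.5]
grip_width: 0.0001
grip_force: 0.2
```

Run:
```python
from h import *
save("wrist","pics/w2.png")
```

```text
(no output)
```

View pics/w2.png

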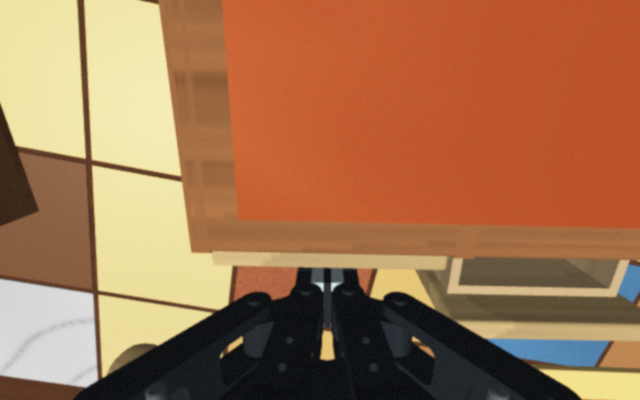

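The left drawer front (215–445, row 260) now sits close to the carcass. I'll ease on to the stop.

Call:
drive_tool:
  rows:
    - [0.005,0,0,0,0,0]
    - [0.004,0,0,0,0,0]
    - [0,0,0,0,0,0]

```text
clock: 5.78
eef_pos: [0.5176, -0.109, 0.0513]
orientation: [0.995, 0.097, -0.004, 0.0]
wrist_force: [-9.5, -4.6, 7.1]
grip_width: -0.0003
grip_force: 5.3
```

Call:
drive_tool:
  rows:
    - [0.004,0,0,0,0,0]
    - [0,0,0,0,0,0]

```text
clock: 6.02
eef_pos: [0.5176, -0.109, 0.0513]
orientation: [0.995, 0.098, -0.006, 0.0]
wrist_force: [-14.3, -7.3, 10.0]
grip_width: -0.0003
grip_force: 7.6
```

Call:
drive_tool:
  rows:
    - [0.004,0,0,0,0,0]
    - [0,0,0,0,0,0]

```text
clock: 6.28
eef_pos: [0.5176, -0.109, 0.0513]
orientation: [0.995, 0.098, -0.008, 0.001]
wrist_force: [-17.7, -7.5, 13.7]
grip_width: -0.0001
grip_force: 9.8
```

The left drawer is against its hard stop. Backing off, then across to the right one.

Call:
drive_tool:
  rows:
    - [-0.03,0,0,0,0,0]
    - [-0.08,0,0,0,0,0]
    - [-0.08,0,0,0,0,0]
    - [0,0.072,0,0,0,0]
    - [0,0.072,0,0,0,0]
    - [0,0.072,0,0,0,0]
    - [0,0,0,0,0,0]

```text
clock: 7.15
eef_pos: [0.4551, -0.2345, 0.0517]
orientation: [0.995, 0.095, 0.002, 0.001]
wrist_force: [0.5, 1.2, 0.2]
grip_width: -0.0
grip_force: 0.0
```

Call:
drive_tool:
  rows:
    - [0.025,-0.004,0,0,0,0]
    - [0.025,-0.003,0,0,0,0]
    - [0.025,0,0,0,0,0]
    - [0.025,0,0,0,0,0]
    - [0.025,0,0,0,0,0]
    - [0.025,0,0,0,0,0]
    - [0.01,0,0,0,0,0]
    - [0.006,0,0,0,0,0]

```text
clock: 8.15
eef_pos: [0.5343, -0.2124, 0.0512]
orientation: [0.995, 0.097, -0.0, 0.0]
wrist_force: [-0.6, -0.6, 0.3]
grip_width: 0.0002
grip_force: 0.5
```

Call:
drive_tool:
  rows:
    - [0.005,0,0,0,0,0]
    - [0.004,0,0,0,0,0]
    - [0,0,0,0,0,0]

```text
clock: 8.52
eef_pos: [0.5353, -0.2121, 0.0512]
orientation: [0.995, 0.097, -0.003, 0.0]
wrist_force: [-7.1, -3.5, 3.8]
grip_width: 0.0002
grip_force: 4.0
```

Call:
drive_tool:
  rows:
    - [0.006,0,0,0,0,0]
    - [0,0,0,0,0,0]

```text
clock: 8.78
eef_pos: [0.5353, -0.2121, 0.0513]
orientation: [0.995, 0.098, -0.006, 0.0]
wrist_force: [-13.2, -6.3, 8.5]
grip_width: 0.0001
grip_force: 7.5
```

Call:
drive_tool:
  rows:
    - [-0.04,0,0,0,0,0]
    - [-0.06,0,0,0,0,0]
    - [0,0,-0.11,0,0,0]
    - [0,0,-0.12,0,0,0]
    - [0,0,-0.12,0,0,0]
    - [0,0,-0.12,0,0,0]
    - [0,0,-0.12,0,0,0]
    - [0,0,0,0,0,0]

```text
clock: 9.78
eef_pos: [0.4944, -0.2215, 0.352]
orientation: [0.995, 0.097, 0.005, 0.003]
wrist_force: [0.6, 0.1, -1.0]
grip_width: 0.0
grip_force: 0.0
```

Call:
drive_tool:
  rows:
    - [0,-0.11,0,0,0,0]
    - [0,-0.11,0,0,0,0]
    - [0,-0.11,0,0,0,0]
    - [0,-0.11,0,0,0,0]
    - [0,-0.11,0,0,0,0]
    - [0,-0.11,0,0,0,0]
    - [0,-0.11,0,0,0,0]
    - [0,0,0,0,0,0]

```text
clock: 10.78
eef_pos: [0.4165, 0.1606, 0.345]
orientation: [0.995, 0.1, -0.001, -0.001]
wrist_force: [0.6, -0.9, 0.2]
grip_width: 0.0001
grip_force: 0.0
```

Run:
```python
from h import *
np.set_printoptions(precision=4,suppress=True)
s=manip.observe(); save("wrist","pics/w3.png"); m=manip.camera_model("wrist")
T=np.eye(4);T[:3,:3]=R.from_quat(s["orientation"]).as_matrix();T[:3,3]=s["eef_pos"];T=T@m["T_tool_cam"]
save("top","pics/t3.png");a=cv2.imread("pics/t3.png");cv2.imwrite("pics/t3c.png",cv2.resize(a[130:280,150:460],None,fx=2.5,fy=2.5))
for q,z in dict(lid_edge=.19,lid_hinge=.065,inkbox=0).items():
    for l in manip.tip_of(q,"wrist")[:1]:
        p=l["centre"];d=np.linalg.solve(m["mtx"],[p[0],p[1],1]);d=T[:3,:3]@[d[0],-d[1],-d[2]];o=T[:3,3]
        print(q,l["score"],np.array(p),o+d*(z-o[2])/d[2])
        for t in manip.tip_of(q,"top")[:1]: print(" tri top",tri(ray("top",t["centre"]),(o,d)))
print(s["eef_pos"])
```

```text
lid_edge 0.96 [335.2  27.6] [0.5544 0.1811 0.19  ]
 tri top [0.5535 0.1801 0.1842]
inkbox 0.77 [329.   54.8] [ 0.5558  0.1861 -0.    ]
 tri top [ 0.5616  0.1871 -0.065 ]
[0.4165 0.1606 0.345 ]
```

View pics/w3.png

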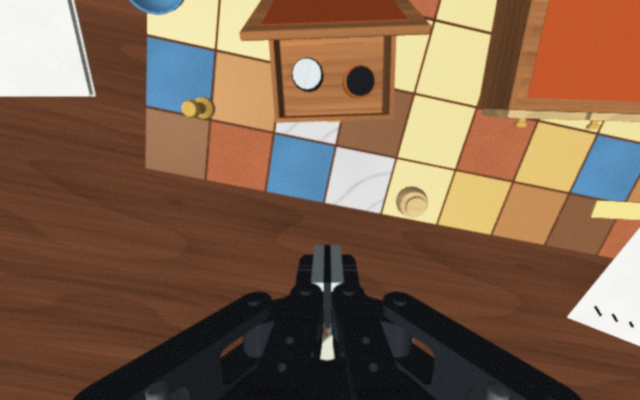

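View pics/t3c.png

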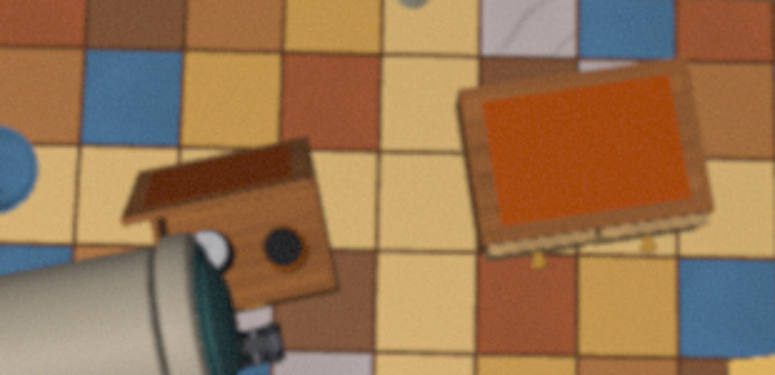

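Both drawers look flush in the top view (fronts at crop rows 215–250), and the lid stands raised and square to the tool (wrist view, edge (241,38)–(428,30)). Now over the lid and down behind it.

Call:
drive_tool:
  rows:
    - [0.1,0.004,0,0,0,0]
    - [0.1,0.005,0,0,0,0]
    - [0.1,0.005,0,0,0,0]
    - [0.1,0,0,0,0,0]
    - [0.01,0,0,0,0,0]
    - [0,0,0,0,0,0]

```text
clock: 11.88
eef_pos: [0.6208, 0.1889, 0.3455]
orientation: [0.995, 0.096, -0.001, 0.0]
wrist_force: [-0.4, -0.6, 0.1]
grip_width: 0.0002
grip_force: 0.0
```

Call:
drive_tool:
  rows:
    - [0,0,0.08,0,0,0]
    - [0,0,0.08,0,0,0]
    - [0,0,0.08,0,0,0]
    - [0,0,0.08,0,0,0]
    - [0,0,0,0,0,0]

```text
clock: 12.5
eef_pos: [0.6172, 0.189, 0.1842]
orientation: [0.995, 0.096, -0.003, 0.0]
wrist_force: [-0.4, 0.5, -0.3]
grip_width: 0.0002
grip_force: 0.0
```

Call:
drive_tool:
  rows:
    - [-0.042,0,0.011,0,0,0]
    - [-0.042,0,0.011,0,0,0]
    - [-0.02,0,0.012,0,0,0]
    - [-0.02,0,0.013,0,0,0]
    - [-0.018,0,0.016,0,0,0]
    - [-0.018,0,0.017,0,0,0]
    - [0,0,0,0,0,0]

```text
clock: 13.38
eef_pos: [0.5407, 0.1743, 0.145]
orientation: [0.995, 0.097, -0.002, 0.0]
wrist_force: [-0.1, 0.7, 0.1]
grip_width: 0.0003
grip_force: 0.0
```

Call:
drive_tool:
  rows:
    - [-0.014,0,0.019,0,0,0]
    - [-0.013,0,0.02,0,0,0]
    - [-0.01,0,0.022,0,0,0]
    - [-0.009,0,0.022,0,0,0]
    - [-0.005,0,0.016,0,0,0]
    - [0,0,0,0,0,0]

```text
clock: 14.12
eef_pos: [0.5166, 0.1696, 0.0959]
orientation: [0.995, 0.097, -0.001, 0.0]
wrist_force: [-0.3, 0.2, 0.3]
grip_width: 0.0001
grip_force: 0.0
```

Run:
```python
from h import *
save("scene","pics/s4.png");a=cv2.imread("pics/s4.png");cv2.imwrite("pics/s4c.png",cv2.resize(a[110:270,200:460],None,fx=3,fy=3))
```

```text
(no output)
```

View pics/s4c.png

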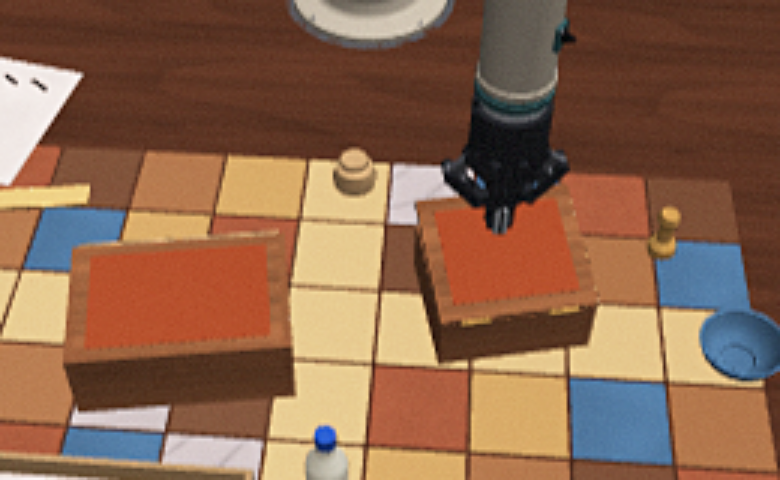

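The lid is nearly shut with the fingertips on it at (500,222). I'll press down to the rim.

Call:
drive_tool:
  rows:
    - [0,0,0.014,0,0,0]
    - [0,0,0.014,0,0,0]
    - [0,0,0.01,0,0,0]
    - [0,0,0.006,0,0,0]
    - [0,0,0,0,0,0]

```text
clock: 14.8
eef_pos: [0.5174, 0.1696, 0.0745]
orientation: [0.995, 0.097, -0.0, 0.0]
wrist_force: [0.5, 0.1, -0.3]
grip_width: -0.0004
grip_force: 0.0
```

Call:
drive_tool:
  rows:
    - [0,0,0.005,0,0,0]
    - [0,0,0,0,0,0]

```text
clock: 15.05
eef_pos: [0.5177, 0.1697, 0.073]
orientation: [0.995, 0.097, 0.001, 0.0]
wrist_force: [-1.0, 0.3, 5.1]
grip_width: -0.0
grip_force: 2.2
```

Call:
drive_tool:
  rows:
    - [0,0,0.006,0,0,0]
    - [0,0,0.003,0,0,0]
    - [0,0,0,0,0,0]

```text
clock: 15.42
eef_pos: [0.5178, 0.1697, 0.0726]
orientation: [0.995, 0.097, 0.002, -0.0]
wrist_force: [-8.5, -1.8, 31.6]
grip_width: -0.0
grip_force: 15.6
```

Call:
drive_tool:
  rows:
    - [0,0,-0.02,0,0,0]
    - [0,0,-0.06,0,0,0]
    - [0,0,-0.1,0,0,0]
    - [0,0,-0.1,0,0,0]
    - [0,0,-0.1,0,0,0]
    - [0,0,-0.05,0,0,0]
    - [0,0,0,0,0,0]
    - [0,0,0,0,0,0]

```text
clock: 16.42
eef_pos: [0.5165, 0.1695, 0.2811]
orientation: [0.995, 0.097, -0.001, 0.0]
wrist_force: [-0.7, -0.4, -0.1]
grip_width: 0.0002
grip_force: 0.0
```

Run:
```python
from h import *
save("scene","pics/s5.png");a=cv2.imread("pics/s5.png");cv2.imwrite("pics/s5c.png",cv2.resize(a[110:270,200:460],None,fx=3,fy=3))
l=manip.tip_of("lid_edge","scene")[0];print(l["score"],atz("scene",l["centre"],.073))
```

```text
0.96 [0.469284   0.15515507 0.073     ]
```

View pics/s5c.png

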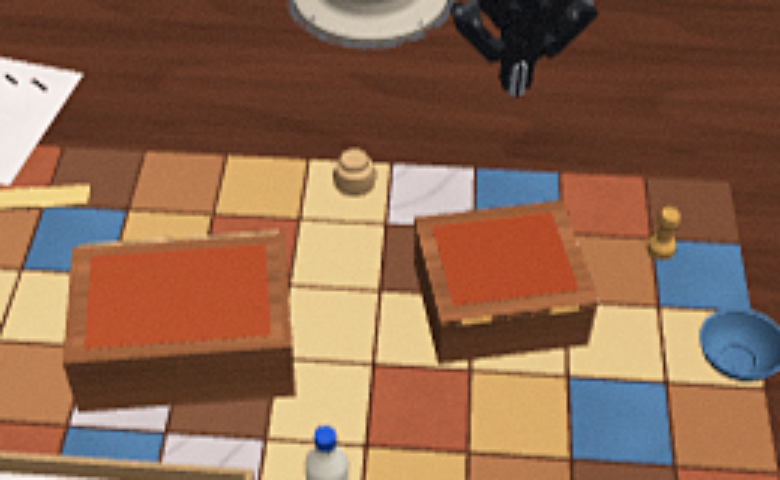

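The lid lies shut (box at (505,270)), the drawers are home, everything else is in place and the gripper is clear.

```bash
python3 -c "from plant import manip; print(manip.hand_in())"
```

```text
the job is handed in; nothing more can be done
None
```

I pushed both drawers home to their stops, then pressed the ink box's lid down onto its rim; nothing else looked moved in the last picture, and I handed the job in at about 16.5 s (no verdict was returned).

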